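Unlatch an instrument's battery cover and lay it in the tray

ROBOT

A 6-joint arm with a two-finger parallel gripper is mounted at the origin on the work surface. World frame = base frame: x ahead of the robot, y to its left, z up, the work surface at z = 0. Lengths are in m, angles in degrees, forces in N, time in s.
With the tool pointing down it reaches from about 0.425 to 0.95 m from the base axis. Payload 3.5 kg.
Tool frame: the origin (TCP) lies at the very end of the fingers, on their centre line; the grasp point (between the pads) lies 19 mm behind it; z points along the fingers, y is the line along which they close (so a half turn about z gives the same grasp; the last joint's range is limited). The gripper opens to 85 mm and grips with 20 to 120 N. Pads are 22 mm wide; open, the fingers measure 114 mm over their backs; the gripper's body (76 mm by 85 mm) begins 54 mm behind the grasp point. The pads swing forward as they close: fully open they stand 13 mm farther back than shut.
Start: joints at [-85.657, 16.404, 90.338, -0, 73.258, -8.594], TCP at [0.151, -0.658, 0.231] pointing down, gripper open.
Joint ranges: [-158.93, 158.93], [-51.34, 127.21], [12.03, 142.37], [-87.48, 267.48], [13.55, 161.25], [-162.69, 162.69]. Speed limits (degrees/s): [159.86, 159.86, 180, 180, 180, 180].

INTERFACE

Orientations are given as [roll, pitch, yaw] about the fixed x, y, z axes, in that order (R = Rz(yaw) Ry(pitch) Rx(roll)).
In Python, from bench import env gives the robot as it stands. The module is installed in compiled form; this text tells all that it offers.
- The arm moves only by the shell command python3 -m handwheel 'ROWS' [FORCE]. ROWS is JSON, one flat list of numbers, 5 for each row, row after row: the closure, from -1 (fully open) to 1 (shut), then the shift along the tool's x, y, z in cm, then the turn about the tool's z in degrees. In form: [gripper, tx, ty, tz, roll, gripper, tx, ty, tz, roll, ...]. A call has exactly 8 rows; each row shifts and turns the commanded pose from where the row before left it, along the tool's axes as they then stand; what a row does not reach is not made up. A row lasts 1/12 s, in which the tool goes at most 41.7 mm and 7.16 degrees, less where a joint would pass 70% of its speed; a pose out of reach is approached as far as the arm can. A call with a gripper value outside its range is refused whole. The fingers move at their own pace and stop on an object; FORCE is the grip in N (left out, the last holds). Time passes only in rows, so rows that do not move let the fingers close, or fill a call up. It gives the time, the measured TCP pose, the force, the opening and the grip force at its end, in the units of the state.
- env.get_state(): the state, without advancing time (a new reading comes with each control period).
- env.grab_frame(name): name is "side" or "top" or "wrist"; returns a dict with "color" (420x560x3 uint8, blue, green, red), "vertical_fov" (degrees; the focal length in pixels is half the picture's height over the tangent of half this angle, whatever the lens; pixels are square), "cx", "cy" (the principal point, pixels), "T" (4x4, takes a point from camera to world coordinates); the wrist camera has in their place "T_tool_cam" (4x4, takes a point from camera to tool coordinates, whose origin is the TCP and whose axes are the flange's). Camera axes: x right, y down, z forward; pixel columns grow to the right and rows downward; lengths in m; the calibration is good to about 2 mm. A picture is of the moment at which its call begins: read the wrist's pose just before it. There is no depth.
- env.finish_job(): hands the job in; it is judged then, once.
Trained networks look in a picture, given as the dict that the camera call returned (one of the last four; its "shot" number tells which), for a name from the list of things; names that differ only in an ending like _2 or _b are one class to them, and where a whole thing is asked for, a point or a joint stands for the part that bears it (a point fixed in the world has none). Each returns a list of dicts, best first, with "score" (0 to 1); they miss things now and then, are a little off and sometimes report something else, mostly with a low value. They report only what shows in the picture. A call takes as long as a camera call. They do not tell look-alikes from the thing itself.
- env.boxes_of(query, picture): "bbox" ([left, top, right, bottom] in pixels, round what is visible of it).
The state is a dict: "clock": time; "joints": joint angles; "joint_vel": joint speeds; "tau": joint torques, N m; "ee_pos": TCP position; "orientation": TCP orientation; "contact_force": force on the tool from outside, world axes, zero at the start; "torque": the same for the moment, N m; "grip_width": finger opening in m; "grip_force": force on a finger pad.
Only numpy, scipy, OpenCV 4.12 (cv2) and the standard library are available. Lean on these libraries where they do the work, as an engineer would, in place of code of your own. Each camera call takes 0.05 s, during which the arm holds its last target. There are 200 camera calls.

TASK

Open the battery bay of the instrument on the bench: press the cover's orange snap tab inward, without forcing it, until the cover pops up at that end, then tip the cover up, draw its other end out from under the lip and lift it off. Lay the cover gently, flat and with its grip rib upward, in the dark parts tray and let go of it. Leave the meter, the mug and the tape roll where they are.

Things in the scene. Friction and masses are not known exactly. Their poses are not given: they have to be found in the camera images.
- instrument: Pale grey test instrument 215 x 130 mm, fixed, lying on its face with the battery bay upward. Origin: on the bench under the bay's centre; x along the bay from lip end to tab end, z up. Sides 60 mm high; they guide the cover with 2 mm of play. At the -x end a dark lip (top 63.5 mm high) reaches over the cover's last 7 mm, with 2.5 mm of free height above it.
- catch (a point): Middle of the top inner edge of the dark catch bar at the bay's +x end: at instrument x = 81 mm, 72 mm above the bench. The bar is 4 mm thick, full width, runs to x = 110 mm and holds down the tab's hook; the hook overlaps it by 3 to 5 mm.
- pack: Blue battery pack in the bay, under the cover, instrument x = 15 to 65 mm; stays in. Origin: middle of its top. Its spring (about 14 N) pushes the cover up; when the tab lets go it rises 8 mm, so the cover's +x end pops up about 14 mm (slope about 0.09 rad) and stays up, the tab springing back above the catch bar.
- cover: Cream cover 150 x 88 x 4 mm, about 0.17 kg, loose; underside 52 mm above the bench while latched. Origin: centre of its underside; x to the tab end, z out of the bay. Its -x edge (x = -75 mm) is under the lip. To take off: once popped, tip it about that edge to a slope of about 0.25 rad so that the tab's foot clears the catch bar, draw it over 8 mm along its own +x, then lift.
- rib (a point): Dark grip rib across the top of the cover, 12 mm thick along the cover's x, 56 mm long along its y, standing 30 mm above the cover (34 mm above its underside). The point is at the rib's middle, at cover x = -10 mm, 22 mm above the underside; axes as the cover's. Take it from above with the fingers before and behind it along the cover's x.
- tab: Orange flexing snap tab on the cover's +x end. Origin: on its flexing line, at cover x = 78 mm, 2 mm above the cover's underside; axes as the cover's at rest. Stem 32 mm wide, 4 mm thick; hook 9 to 13.5 mm up, reaching 7 mm to +x; upright thumb pad 44 mm wide, 6 mm thick, 31 to 57 mm up. Pressed to -x the pad gives way after about 9 to 15 mm at 4 to 10 N; hard stop at about 17 mm; breaks at 30 N.
- tab_face (a point): Middle of the thumb pad's outer (+x) face, where to press; 46 mm above the cover's underside. Axes as the tab's. Keep the fingertips at least 35 mm above the cover's underside, so that the hook can rise below them, and once the cover has popped go straight up, not back.
- lip (a point): Point at the lip end of the bay, at the middle of the latched cover's -x lower edge, about which the cover tips; axes as the instrument's.
- tray: Dark open parts tray, fixed to the bench, 240 x 160 mm and 30 mm high, walls and floor 4 mm thick. Origin: centre of its underside; x along its long side, z up. The cover fits in it lengthwise, either way round.
- meter: Yellow handheld meter 150 x 75 x 30 mm lying on its back, loose; origin at the centre of its underside, x along it.
- mug: White mug, radius 40 mm, 90 mm high, handle at its +y, loose; origin at the centre of its foot.
- tape: Ochre roll of tape lying flat, 96 mm across, 24 mm high, loose; origin at the centre of its underside.
There are look-alikes about, which are no part of the job. What is shaped like the cover but green is not meant.

How it is judged:
By the outcome, as a careful person would: the job done as asked, in the order asked, and still so for the second after the job is handed in, with the robot touching nothing.
It also fails if it takes over 58 s, if anything falls off the work surface, if the arm or the gripper's body presses on something with over 40 N, if the wrist force passes 120 N, or if a joint passes its speed limit or range.

## Working session

There is one attempt and no reset: what is moved stays moved. The work goes in short steps, Python scripts to look and compute and a shell command to move; the robot and the scene stay as the last step left them, time stands still between calls to the robot, and variables do not carry over. Pictures are saved under pics/ and viewed, at most 10 in all, crops included, and the job is handed in when it is done.

```bash
mkdir -p pics
cat > h.py <<'E'
import numpy as np, cv2
from bench import env
from scipy.spatial.transform import Rotation as R
def ray(f,u,v):
    h,w=f["color"].shape[:2]; fl=h/2/np.tan(np.radians(f["vertical_fov"]/2))
    d=np.array([(u-f["cx"])/fl,(v-f["cy"])/fl,1]); T=np.array(f["T"])
    return T[:3,3],T[:3,:3]@d
def at(f,u,v,z):
    o,d=ray(f,u,v); return o+d*(z-o[2])/d[2]
def proj(f,p):
    h,w=f["color"].shape[:2]; fl=h/2/np.tan(np.radians(f["vertical_fov"]/2))
    T=np.array(f["T"]); c=T[:3,:3].T@(np.array(p)-T[:3,3]); return fl*c[0]/c[2]+f["cx"],fl*c[1]/c[2]+f["cy"]
def wristT(f,s):
    T=np.eye(4);T[:3,:3]=R.from_euler('xyz',s["orientation"],degrees=True).as_matrix();T[:3,3]=s["ee_pos"]
    f["T"]=T@np.array(f["T_tool_cam"]); return f
E
python3 - <<'E'
from h import *
import pickle
s=env.get_state();print(s)
F={}
for n in("top","side"):
    f=env.grab_frame(n);F[n]=f;cv2.imwrite(f"pics/{n}0.png",f["color"])
    print(n,f["vertical_fov"],f["cx"],f["cy"],np.round(f["T"],3).tolist())
    for q in("cover","rib","tab","tray","instrument","meter","mug","tape"):
        print(q,[(round(b["score"],2),np.round(b["bbox"]).tolist()) for b in env.boxes_of(q,f)][:3])
pickle.dump(F,open("f0.pkl","wb"))
E
```

```text
{'clock': 0.0, 'joints': array([-8.56576616e+01,  1.64546158e+01,  9.04237976e+01, -1.35445289e-03,
        7.32591457e+01, -8.59375330e+00]), 'joint_vel': array([-0.1303979 ,  0.07028035,  0.04395439,  0.02761221, -0.10354206,
       -0.0360304 ]), 'tau': array([ 8.09371577e-04, -4.05981767e+01, -2.92626822e+01, -1.29258756e-04,
        5.93096047e-03,  1.34350267e-05]), 'ee_pos': array([ 0.15108742, -0.65718799,  0.22992416]), 'orientation': array([-1.79863792e+02, -1.92735404e-02,  1.29364605e+01]), 'contact_force': array([0.27439624, 0.28694662, 0.06344962]), 'torque': array([ 0.04105579,  0.03750681, -0.00111363]), 'grip_force': 0.0, 'grip_width': 0.08563917218956295}
top 48.6909421074632 278.4088196962233 206.43857851819735 [[-0.02, -0.992, 0.121, 0.461], [-1.0, 0.02, -0.001, 0.062], [-0.002, -0.121, -0.993, 1.253], [0.0, 0.0, 0.0, 1.0]]
cover [(0.96, [135.0, 153.0, 198.0, 206.0]), (0.71, [138.0, 234.0, 176.0, 298.0]), (0.55, [218.0, 208.0, 259.0, 275.0])]
rib [(0.75, [216.0, 208.0, 261.0, 272.0]), (0.59, [136.0, 238.0, 176.0, 298.0]), (0.58, [135.0, 152.0, 199.0, 204.0])]
tab 
[... 547 characters left out ...]
85 [[0.99, -0.1, 0.1, 0.486], [-0.14, -0.624, 0.769, -0.798], [-0.015, -0.775, -0.632, 0.804], [0.0, 0.0, 0.0, 1.0]]
cover [(0.93, [184.0, 139.0, 242.0, 174.0]), (0.91, [203.0, 163.0, 272.0, 206.0]), (0.66, [271.0, 126.0, 326.0, 179.0])]
rib [(0.87, [180.0, 136.0, 242.0, 173.0]), (0.84, [209.0, 163.0, 272.0, 205.0]), (0.77, [274.0, 126.0, 326.0, 176.0])]
tab [(0.68, [274.0, 128.0, 286.0, 149.0]), (0.59, [263.0, 164.0, 273.0, 186.0])]
tray [(0.8, [167.0, 257.0, 308.0, 366.0])]
instrument [(0.77, [190.0, 164.0, 291.0, 237.0]), (0.41, [207.0, 163.0, 272.0, 205.0])]
meter [(0.64, [298.0, 179.0, 361.0, 206.0])]
mug [(0.86, [352.0, 274.0, 400.0, 336.0])]
tape [(0.67, [325.0, 224.0, 367.0, 253.0])]
```

Run:
```python
import cv2
a=cv2.imread("pics/top0.png")[120:330,110:430];b=cv2.imread("pics/side0.png")[110:380,150:430]
cv2.imwrite("pics/topc.png",cv2.resize(a,None,fx=2.5,fy=2.5,interpolation=3));cv2.imwrite("pics/sidec.png",cv2.resize(b,None,fx=2.2,fy=2.2,interpolation=3))
```

```text
(no output)
```

View pics/topc.png

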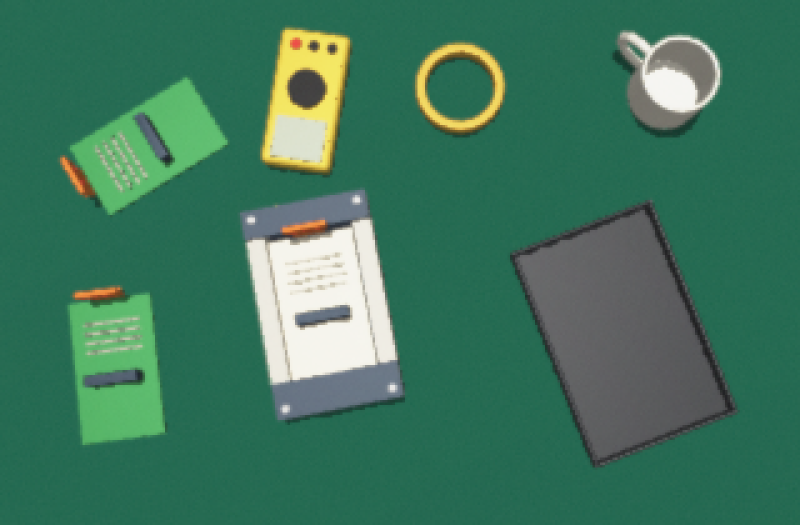

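View pics/sidec.png

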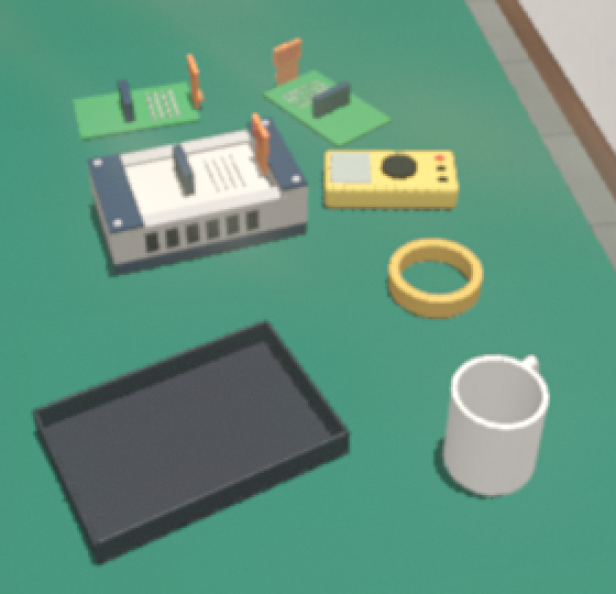

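The candidates are two green covers, at about (168,178) and (157,267) in the top picture, and the cream one in the instrument at about (239,241). The cream one is the one asked for: it sits in the instrument and the green ones are ruled out. The tray is at about (360,253). The meter, tape and mug lie farther out, along the top edge of that picture.

Run:
```python
from h import *
import pickle
F=pickle.load(open("f0.pkl","rb"));t=F["top"]
def P(c,z): return np.array([at(t,110+x/2.5,120+y/2.5,z) for x,y in c])
lip=P([(403,398),(280,420)],.0635);cat=P([(241,213),(364,190)],.072)
print("inst",lip.round(4).tolist(),cat.round(4).tolist())
m=(lip.mean(0)+cat.mean(0))/2;d=cat.mean(0)-lip.mean(0);print("mid",m,np.degrees(np.arctan2(d[1],d[0])),np.hypot(*d[:2]))
tr=P([(511,256),(650,203),(736,410),(597,466)],.03);print("tray",tr.round(4).tolist(),tr.mean(0))
e=tr[1]-tr[2];print(np.degrees(np.arctan2(e[1],e[0])),np.linalg.norm(e),np.linalg.norm(tr[0]-tr[1]))
rib=P([(323,313)],.082);tab=P([(304,227)],.11);print(rib,tab,tab-rib)
for n,c in(("meter",(305,100)),("mug",(680,90)),("tape",(460,88))):print(n,P([c],.03))
```

```text
inst [[0.4215, 0.0836, 0.0635], [0.402, 0.2083, 0.0635]] [[0.6127, 0.2462, 0.072], [0.634, 0.1197, 0.072]]
mid [0.5175406  0.16445902 0.06775   ] 9.936074129179309 0.2147981097582327
tray [[0.5665, -0.0327, 0.03], [0.6201, -0.182, 0.03], [0.4013, -0.2619, 0.03], [0.347, -0.1152, 0.03]] [ 0.48372318 -0.14795225  0.03      ]
20.061964422367428 0.23297072326763532 0.15865862057785396
[[0.50828403 0.16222846 0.082     ]] [[0.59256175 0.17787589 0.11      ]] [[0.08427772 0.01564743 0.028     ]]
meter [[0.73915026 0.18386551 0.03      ]]
mug [[ 0.7420191  -0.21960452  0.03      ]]
tape [[0.74897314 0.01693907 0.03      ]]
```

```bash
python3 -m handwheel '[1,2.9,-1.6,0,0, 1,2.9,-1.6,0,0, 1,2.9,-1.6,0,0, 1,2.9,-1.6,0,0, 1,2.9,-1.6,0,0, 1,2.9,-1.6,0,0, 1,2.9,-1.6,0,0, 1,2.9,-1.6,0,0]'
python3 -m handwheel '[1,2.9,-1.6,0,0, 1,2.9,-1.6,0,0, 1,2.9,-1.6,0,0, 1,2.9,-1.6,0,0, 1,2.9,-1.6,0,0, 1,2.9,-1.6,0,0, 1,2.9,-1.6,0,0, 1,2.9,-1.6,0,0]'
python3 -m handwheel '[1,0,0,0,-7, 1,0,0,0,-7, 1,0,0,0,-7, 1,0,0,0,-7, 1,0,0,0,-7, 1,0,0,0,-7, 1,0,0,0,-7, 1,0,0,0,-7]'
python3 -m handwheel '[1,0,0,0,-7, 1,0,0,0,-7, 1,0,0,0,-7, 1,0,0,0,-7, 1,0,0,0,-3, 1,0,0,0,0, 1,0,0,0,0, 1,0,0,0,0]'
```

```text
clock: 1.57
ee_pos: [0.3496, -0.48, 0.2316]
orientation: [180.0, -0.0, 12.9]
contact_force: [0.7, -0.2, 0.1]
grip_width: 0.0001
grip_force: 0.0
clock: 2.23
ee_pos: [0.5472, -0.3032, 0.2316]
orientation: [180.0, -0.0, 12.9]
contact_force: [0.2, -0.3, 0.7]
grip_width: 0.0
grip_force: 0.0
clock: 2.9
ee_pos: [0.5461, -0.3045, 0.2314]
orientation: [180.0, 0.0, 69.3]
contact_force: [-0.6, 0.4, 0.1]
grip_width: 0.0
grip_force: 0.0
clock: 3.57
ee_pos: [0.5461, -0.3044, 0.2314]
orientation: [180.0, 0.0, 99.9]
contact_force: [-0.0, 0.4, 0.4]
grip_width: 0.0
grip_force: 0.0
```

```bash
python3 -m handwheel '[1,2.9,1.25,0,0, 1,2.9,1.25,0,0, 1,2.9,1.25,0,0, 1,2.9,1.25,0,0, 1,2.9,1.25,0,0, 1,2.9,1.25,0,0, 1,2.9,1.25,0,0, 1,2.9,1.25,0,0]'
python3 -m handwheel '[1,2.9,1.25,0,0, 1,2.9,1.25,0,0, 1,2.9,1.25,0,0, 1,2.9,1.25,0,0, 1,2.9,1.25,0,0, 1,2.9,1.25,0,0, 1,2.9,1.25,0,0, 1,2.9,1.25,0,0]'
python3 - <<'E'
from h import *
s=env.get_state();f=wristT(env.grab_frame("wrist"),s)
print(s["ee_pos"],np.round(f["T_tool_cam"],3).tolist(),f["vertical_fov"])
cv2.imwrite("pics/w1.png",f["color"])
import pickle;pickle.dump(f,open("w1.pkl","wb"))
a=np.radians(10)
for n,(x,y,z) in {"tabtop":(78,0,111),"rib":(-10,0,82),"catch":(81,0,72)}.items():
    print(n,np.round(proj(f,[.515+(x*np.cos(a)-y*np.sin(a))/1e3,.164+x*np.sin(a)/1e3,z/1e3])))
E
```

```text
clock: 4.23
ee_pos: [0.6047, -0.0572, 0.2315]
orientation: [180.0, 0.0, 99.9]
contact_force: [0.3, -0.3, -0.0]
grip_width: 0.0002
grip_force: 0.0
clock: 4.9
ee_pos: [0.6632, 0.1887, 0.2314]
orientation: [180.0, 0.0, 99.9]
contact_force: [2.1, 0.2, 0.3]
grip_width: 0.0001
grip_force: 0.0
[0.66317048 0.18871079 0.23139252] [[-0.0, -0.962, -0.275, 0.068], [1.0, -0.0, 0.001, 0.0], [-0.001, -0.275, 0.962, -0.143], [0.0, 0.0, 0.0, 1.0]] 58.2263414604783
tabtop [176. 195.]
rib [ 74. 186.]
catch [191. 183.]
```

View pics/w1.png

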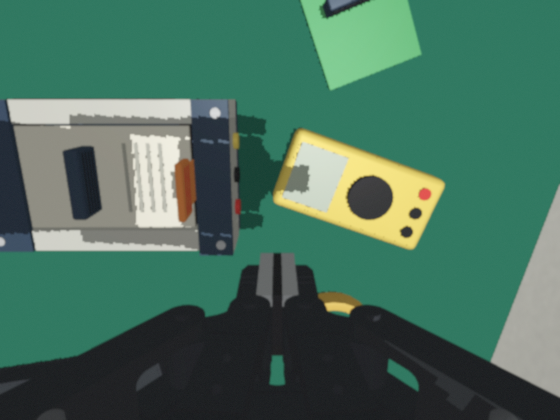

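The wrist picture shows the tab's pad at about (184,190), the rib at about (82,183), the catch bar between columns 193 and 232, and the instrument's sides at rows 99 and 251. All of these are close to where my estimate projects.

Run:
```python
from h import *
import pickle
f=pickle.load(open("w1.pkl","rb"))
a=np.radians(10);o=np.array([.515,.164]);M=np.array([[np.cos(a),np.sin(a)],[-np.sin(a),np.cos(a)]])
L=lambda u,v,z:(M@(at(f,u,v,z)[:2]-o)*1e3).round(1)
print("sides",L(60,99,.06),L(180,99,.06),L(60,251,.06),L(180,251,.06))
print("cover edges",L(60,125,.056),L(180,126,.056),L(60,229,.056),L(180,229,.056))
print("catch inner",L(192,101,.072),L(198,253,.072),"outer",L(230,99,.072),L(235,254,.072))
print("pad",L(178,160,.111),L(177,220,.111),L(194,160,.111),L(186,221,.111))
print("ribtop",L(65,150,.086),L(75,219,.086))
print("lip inner",L(15,125,.0635),L(32,250,.0635))
s=cv2.resize(f["color"][90:265,0:250],None,fx=3.2,fy=3.2,interpolation=2);cv2.imwrite("pics/w1c.png",s)
```

```text
sides [-22.6  66.7] [73.5 66.5] [-43.6 -64.4] [ 64.  -64.7]
cover edges [-28.1  46.1] [71. 45.] [-42.7 -44.9] [ 64.4 -45.2]
catch inner [85.6 65. ] [ 82.7 -61.5] outer [115.   66.4] [114.7 -62.6]
pad [81.7 25.4] [ 77.7 -18.8] [92.9 25.4] [ 84.2 -19.6]
ribtop [-10.4  29.4] [-11.1 -25.9]
lip inner [-60.2  46.6] [-66.1 -61.9]
```

View pics/w1c.png

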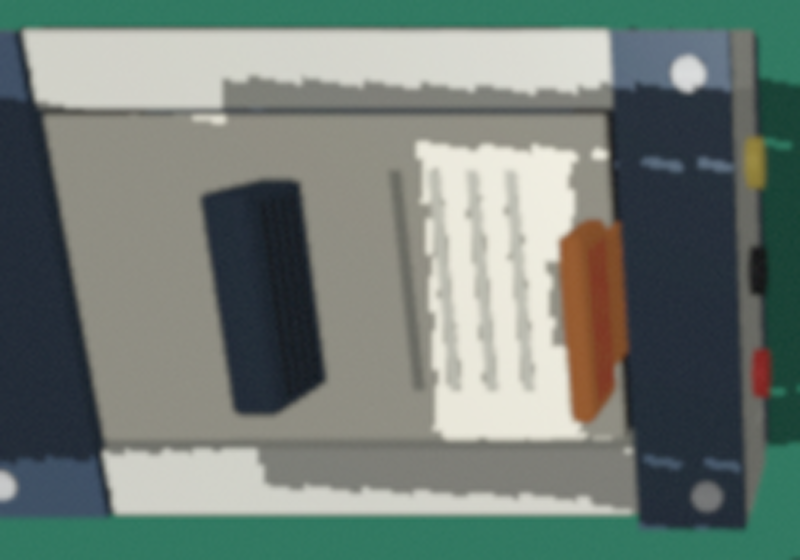

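```bash
python3 -m handwheel '[1,0.27,0,2.8,0, 1,0,0,2.8,0, 1,0,0,2.8,0, 1,0,0,2.8,0, 1,0,0,2.7,0, 1,0,-1.5,0,0, 1,0,-1.5,0,0, 1,0,0,0,0]' 60
python3 -m handwheel '[1,0,-0.3,0,0, 1,0,-0.3,0,0, 1,0,-0.3,0,0, 1,0,-0.2,0,0, 1,0,-0.2,0,0, 1,0,-0.2,0,0, 1,0,0,0,0, 1,0,0,0,0]'
```

```text
clock: 5.62
ee_pos: [0.6302, 0.1842, 0.0904]
orientation: [-179.7, -0.0, 99.9]
contact_force: [0.6, 0.3, 0.1]
grip_width: 0.0001
grip_force: 0.0
clock: 6.28
ee_pos: [0.6182, 0.182, 0.0924]
orientation: [180.0, -0.0, 99.9]
contact_force: [0.4, -0.1, -0.4]
grip_width: -0.0
grip_force: 0.0
```

```bash
python3 -m handwheel '[1,0,-0.15,0,0, 1,0,-0.15,0,0, 1,0,-0.15,0,0, 1,0,-0.15,0,0, 1,0,0,0,0, 1,0,0,0,0, 1,0,0,0,0, 1,0,0,0,0]'
python3 -m handwheel '[1,0,-0.1,0,0, 1,0,-0.1,0,0, 1,0,-0.1,0,0, 1,0,-0.1,0,0, 1,0,0,0,0, 1,0,0,0,0, 1,0,0,0,0, 1,0,0,0,0]'
```

```text
clock: 6.95
ee_pos: [0.6124, 0.181, 0.0924]
orientation: [180.0, -0.0, 99.9]
contact_force: [-0.3, -0.6, -0.3]
grip_width: -0.0001
grip_force: 0.0
clock: 7.62
ee_pos: [0.6088, 0.1803, 0.0924]
orientation: [179.9, -0.0, 99.9]
contact_force: [4.5, 0.4, -2.1]
grip_width: -0.0002
grip_force: 2.3
```

```bash
python3 -m handwheel '[1,0,-0.1,0,0, 1,0,-0.1,0,0, 1,0,-0.1,0,0, 1,0,0,0,0, 1,0,0,0,0, 1,0,0,0,0, 1,0,0,0,0, 1,0,0,0,0]'
```

```text
clock: 8.28
ee_pos: [0.6055, 0.1797, 0.0924]
orientation: [180.0, 0.0, 99.9]
contact_force: [5.2, 0.4, -3.3]
grip_width: 0.0
grip_force: 2.3
```

```bash
python3 -m handwheel '[1,0,-0.1,0,0, 1,0,-0.1,0,0, 1,0,0,0,0, 1,0,0,0,0, 1,0,0,0,0, 1,0,0,0,0, 1,0,0,0,0, 1,0,0,0,0]'
```

```text
clock: 8.95
ee_pos: [0.6036, 0.1794, 0.0925]
orientation: [180.0, 0.0, 99.9]
contact_force: [5.9, 1.3, -2.8]
grip_width: 0.0005
grip_force: 2.3
```

```bash
python3 -m handwheel '[1,0,-0.1,0,0, 1,0,-0.1,0,0, 1,0,0,0,0, 1,0,0,0,0, 1,0,0,0,0, 1,0,0,0,0, 1,0,0,0,0, 1,0,0,0,0]'
```

```text
clock: 9.62
ee_pos: [0.6016, 0.179, 0.0925]
orientation: [180.0, 0.0, 99.9]
contact_force: [5.1, 1.6, -3.4]
grip_width: 0.0001
grip_force: 2.2
```

```bash
python3 -m handwheel '[1,0,-0.1,0,0, 1,0,-0.1,0,0, 1,0,0,0,0, 1,0,0,0,0, 1,0,0,0,0, 1,0,0,0,0, 1,0,0,0,0, 1,0,0,0,0]'
```

```text
clock: 10.28
ee_pos: [0.5996, 0.1787, 0.0925]
orientation: [180.0, 0.0, 99.9]
contact_force: [4.9, 0.6, -1.6]
grip_width: -0.0002
grip_force: 2.1
```

Run:
```python
from h import *
s=env.get_state();f=env.grab_frame("side");w=env.grab_frame("wrist")
a=cv2.resize(f["color"][125:245,180:300],(480,480),interpolation=2);b=w["color"][30:350,0:320]
b=cv2.resize(b,(480,480));b=b[:,:320]
cv2.imwrite("pics/p2.png",np.hstack([a,b]))
```

```text
(no output)
```

View pics/p2.png

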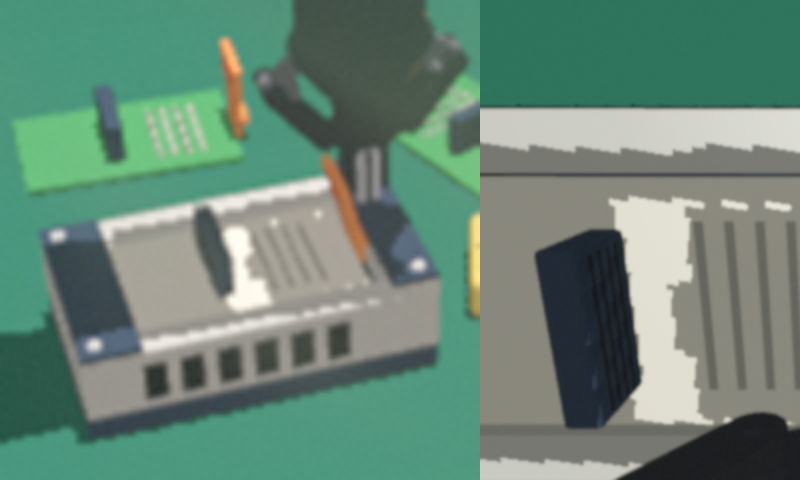

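The side crop shows the tab leaning inward under the fingertip and the cover still down inside the sides, so I press on.

```bash
python3 -m handwheel '[1,0,-0.1,0,0, 1,0,-0.05,0,0, 1,0,0,0,0, 1,0,0,0,0, 1,0,0,0,0, 1,0,0,0,0, 1,0,0,0,0, 1,0,0,0,0]'
```

```text
clock: 11.05
ee_pos: [0.5983, 0.1785, 0.0924]
orientation: [179.9, -0.0, 99.9]
contact_force: [4.8, 0.3, -3.1]
grip_width: -0.0002
grip_force: 2.4
```

```bash
python3 -m handwheel '[1,0,-0.1,0,0, 1,0,-0.05,0,0, 1,0,0,0,0, 1,0,0,0,0, 1,0,0,0,0, 1,0,0,0,0, 1,0,0,0,0, 1,0,0,0,0]'
```

```text
clock: 11.72
ee_pos: [0.5965, 0.1782, 0.0925]
orientation: [-180.0, -0.0, 99.9]
contact_force: [3.2, -0.2, 1.0]
grip_width: -0.0002
grip_force: 1.5
```

Run:
```python
from h import *
f=env.grab_frame("side");a=cv2.resize(f["color"][125:245,180:300],(480,480),interpolation=2)
p=cv2.imread("pics/p2.png")[:,:480]
d=cv2.absdiff(a,p).max(2)>40;y,x=np.nonzero(d);print(d.sum(),np.percentile(x,[2,50,98]) if d.any() else 0,np.percentile(y,[2,50,98]) if d.any() else 0)
cv2.imwrite("pics/p3.png",np.hstack([a,p])[:,:])
```

```text
4931 [188.  307.  442.4] [ 15. 213. 307.]
```

The change covers the rib and the cover as well as the tab, and the vertical force flipped, so the cover has popped. Next I go straight up, then over the rib.

```bash
python3 -m handwheel '[1,0,0,-1,0, 1,0,0,-2,0, 1,0,0,-2,0, 1,0,0,-2.5,0, 1,0,0,-2.5,0, 1,0,0,-2,0, 1,0,-2.0,0,0, 0,0.2,-2.4,0,0]' && python3 -m handwheel '[0,0,-2.4,0,0, 0,0,-2.4,0,0, 0,0,0,0,0, 0,0,0,0,0, 0,0,0,0,0, 0,0,0,0,0, 0,0,0,0,0, 0,0,0,0,0]'
python3 - <<'E'
from h import *
import pickle
s=env.get_state();f=wristT(env.grab_frame("wrist"),s);print(s["ee_pos"],s["grip_width"]);pickle.dump(f,open("w2.pkl","wb"))
g=env.grab_frame("side");c=f["color"];b=cv2.resize(g["color"][125:245,180:300],(420,420),interpolation=2)
a=np.radians(9.9)
def q(x,y,h,th=.09):
    X=-75+(x+75)*np.cos(th)-h*np.sin(th);Z=52+(x+75)*np.sin(th)+h*np.cos(th)
    return proj(f,[.5185+(X*np.cos(a)-y*np.sin(a))/1e3,.1659+(X*np.sin(a)+y*np.cos(a))/1e3,Z/1e3])
for p in[(-16,28),(-4,28),(-4,-28),(-16,-28)]:print(np.round(q(*p,34)))
pts=np.array([q(*p,34) for p in[(-16,28),(-4,28),(-4,-28),(-16,-28)]],np.int32)
cv2.polylines(c,[pts],True,(0,255,255),1)
cv2.imwrite("pics/w2.png",np.hstack([cv2.resize(c[:, :],(560,420))[:, 90:470],b]))
E
```

```text
clock: 12.43
ee_pos: [0.553, 0.1722, 0.2147]
orientation: [179.9, 0.0, 99.9]
contact_force: [-0.4, -0.4, -0.1]
grip_width: 0.0113
grip_force: 0.0
clock: 13.1
ee_pos: [0.5061, 0.1643, 0.2123]
orientation: [-180.0, -0.0, 99.9]
contact_force: [-0.7, -1.5, 0.4]
grip_width: 0.0426
grip_force: 0.0
[0.50610702 0.16429308 0.21230005] 0.042575841254288524
[266. 159.]
[283. 159.]
[283. 234.]
[267. 234.]
```

View pics/w2.png

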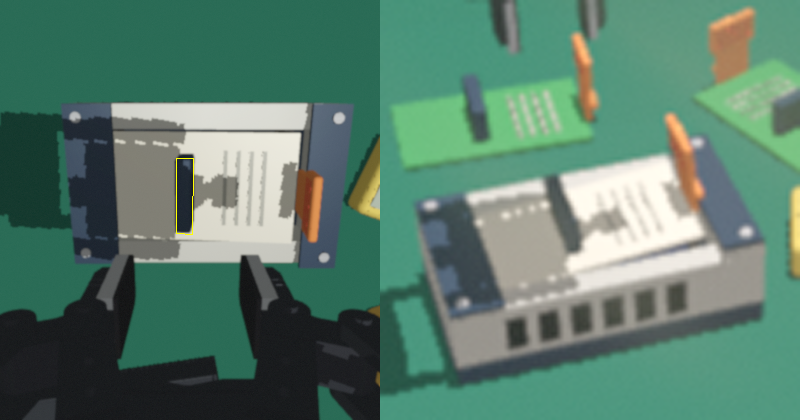

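The cover's tab end now stands proud with the tab above the catch bar, and the predicted rib outline (yellow, about (275,196)) lies on the rib between the open fingers. I'll go down and grip lightly.

```bash
python3 -m handwheel '[0,0,0,3,0, 0,0,0,3,0, 0,0,0,3,0, 0,0,0,2.5,0, 0,0,0,1.7,0, 0,0,0,1,0, 0,0,0,0,0, 0,0,0,0,0]' 20
python3 -m handwheel '[1,0,0,0,0, 1,0,0,0,0, 1,0,0,0,0, 1,0,0,0,0, 1,0,0,0,0, 1,0,0,0,0, 1,0,0,0,0, 1,0,0,0,0]' 20
```

```text
clock: 13.87
ee_pos: [0.5058, 0.1643, 0.0705]
orientation: [-180.0, -0.0, 99.9]
contact_force: [-0.1, 0.3, 0.2]
grip_width: 0.0426
grip_force: 0.0
clock: 14.53
ee_pos: [0.5067, 0.1645, 0.0722]
orientation: [179.8, 0.0, 99.9]
contact_force: [-1.9, -0.3, 5.4]
grip_width: 0.012
grip_force: 19.6
```

```bash
python3 -m handwheel '[1,0,-0.05,-0.15,0, 1,0,-0.06,-0.15,0, 1,0,-0.07,-0.15,0, 1,0,-0.08,-0.15,0, 1,0,-0.08,-0.15,0, 1,0,-0.08,-0.15,0, 1,0,0,0,0, 1,0,0,0,0]'
python3 - <<'E'
from h import *
s=env.get_state();f=env.grab_frame("side");w=env.grab_frame("wrist")["color"]
cv2.imwrite("pics/p4.png",np.hstack([cv2.resize(f["color"][115:235,180:300],(420,420),interpolation=2),w[:,90:470]]))
E
```

```text
clock: 15.2
ee_pos: [0.5033, 0.1638, 0.0777]
orientation: [179.5, -0.0, 99.9]
contact_force: [8.8, 2.2, -15.5]
grip_width: 0.0122
grip_force: 49.5
```

View pics/p4.png

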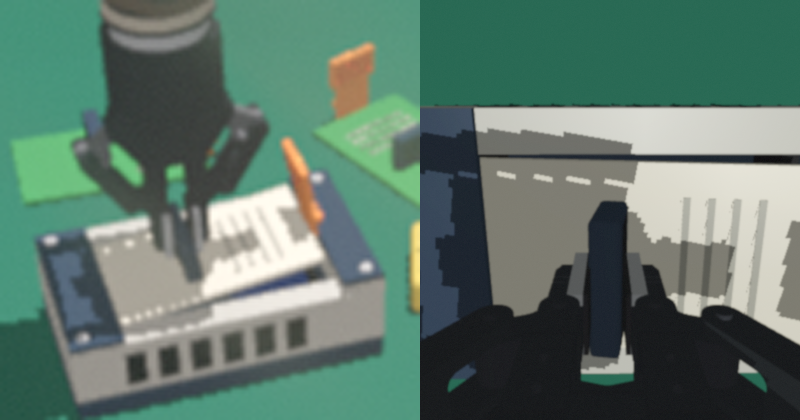

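The cover is tipping with the rib held at about (608,260) in the right half, but it has not reached 0.25 rad yet. I'll go on in small steps and watch the force.

```bash
python3 -m handwheel '[1,0,-0.08,-0.1,0, 1,0,-0.08,-0.1,0, 1,0,-0.08,-0.1,0, 1,0,0,-0.1,0, 1,0,0,0,0, 1,0,0,0,0, 1,0,0,0,0, 1,0,0,0,0]'
python3 - <<'E'
from h import *
import pickle
F=pickle.load(open("f0.pkl","rb"))
f=env.grab_frame("side")
def tabmask(c):
    h=cv2.cvtColor(c,cv2.COLOR_BGR2HSV);m=cv2.inRange(h,(4,150,120),(14,255,255));m[:, :240]=0;m[:,295:]=0;m[210:]=0
    y,x=np.nonzero(m);return x.min(),x.max(),y.min(),y.max(),m.sum()//255
print([b for b in env.boxes_of("tab",f)])
pickle.dump(f,open("s3.pkl","wb"))
a=np.radians(9.9)
for th in(.09,.15,.2,.25,.3):
    r=[]
    for x,h in((78,59),(78,33)):
        X=-75+(x+75)*np.cos(th)-h*np.sin(th);Z=52+(x+75)*np.sin(th)+h*np.cos(th)
        r.append(np.round(proj(f,[.5185+X*np.cos(a)/1e3,.1659+X*np.sin(a)/1e3,Z/1e3])).tolist())
    print(th,r)
E
```

```text
clock: 15.97
ee_pos: [0.5017, 0.1635, 0.0811]
orientation: [179.4, -0.0, 99.9]
contact_force: [11.0, 2.6, -20.3]
grip_width: 0.012
grip_force: 67.1
[{'bbox': [272.6, 128.5, 287.9, 148.0], 'score': 0.75}, {'bbox': [260.0, 159.3, 271.7, 175.9], 'score': 0.39}]
0.09 [[266.0, 162.0], [267.0, 171.0]]
0.15 [[264.0, 160.0], [266.0, 168.0]]
0.2 [[262.0, 157.0], [265.0, 166.0]]
0.25 [[260.0, 155.0], [263.0, 164.0]]
0.3 [[258.0, 153.0], [262.0, 162.0]]
```

```bash
cat > th.py <<'E'
from h import *
import sys
f=env.grab_frame("side");a=np.radians(9.9)
hsv=cv2.cvtColor(f["color"],cv2.COLOR_BGR2HSV);m=cv2.inRange(hsv,(3,120,60),(15,255,255))
n,l,st,ce=cv2.connectedComponentsWithStats(m)
for i in range(1,n):
    if st[i,4]>25: print("comp",st[i].tolist(),ce[i].round(1))
slide=float(sys.argv[1]) if len(sys.argv)>1 else 0
for th in(.09,.15,.2,.25,.3):
    P=[]
    for x,h,y in[(x,h,y) for x in(75,81) for h in(33,59) for y in(-22,22)]:
        x+=slide;X=-75+(x+75)*np.cos(th)-h*np.sin(th);Z=52+(x+75)*np.sin(th)+h*np.cos(th)
        P.append(proj(f,[.5185+(X*np.cos(a)-y*np.sin(a))/1e3,.1659+(X*np.sin(a)+y*np.cos(a))/1e3,Z/1e3]))
    P=np.array(P);print(th,P.min(0).round(1),P.max(0).round(1))
E
python3 th.py
```

```text
comp [275, 128, 11, 19, 126] [280. 136.]
comp [259, 153, 12, 25, 81] [264.8 165.4]
0.09 [262.3 156.9] [271.4 176.5]
0.15 [260.4 154.2] [270.1 173.7]
0.2 [258.6 152. ] [268.8 171.5]
0.25 [256.6 149.9] [267.4 169.4]
0.3 [254.5 147.9] [265.8 167.3]
```

The rise implies 0.27 rad but the picture says about 0.19 rad. The pads grip deep and resist tipping, and they slip along the rib. I'll set the cover back, let go, and take the rib shallower, so that it can pivot.

```bash
python3 -m handwheel '[1,0,0.15,0.25,0, 1,0,0.15,0.25,0, 1,0,0.15,0.2,0, 1,0,0.15,0,0, 0.3,0,0,0,0, 0.3,0,0,0,0, 0.3,0,0,0,0, 0.3,0,0,0,0]' 20
python3 -m handwheel '[0.3,0,0,-0.2,0, 0.3,0,0,-0.25,0, 0.3,0,0,0,0, 0.3,0,0,0,0, 0.3,0,0,0,0, 0.3,0,0,0,0, 0.3,0,0,0,0, 0.3,0,0,0,0]'
python3 th.py
```

```text
clock: 16.78
ee_pos: [0.5051, 0.1642, 0.0771]
orientation: [180.0, 0.0, 99.9]
contact_force: [-0.3, -0.7, 0.5]
grip_width: 0.0298
grip_force: 0.0
clock: 17.45
ee_pos: [0.5049, 0.1642, 0.0807]
orientation: [-180.0, -0.0, 99.9]
contact_force: [0.3, -0.2, 0.0]
grip_width: 0.0299
grip_force: 0.0
comp [275, 128, 11, 20, 144] [279.9 136.7]
comp [262, 158, 10, 27, 103] [266.6 171.4]
0.09 [262.3 156.9] [271.4 176.5]
0.15 [260.4 154.2] [270.1 173.7]
0.2 [258.6 152. ] [268.8 171.5]
0.25 [256.6 149.9] [267.4 169.4]
0.3 [254.5 147.9] [265.8 167.3]
```

```bash
python3 -m handwheel '[1,0,0,0,0, 1,0,0,0,0, 1,0,0,0,0, 1,0,0,0,0, 1,0,-0.05,-0.1,0, 1,0,-0.05,-0.1,0, 1,0,-0.06,-0.1,0, 1,0,-0.06,-0.1,0]' 20
python3 -m handwheel '[1,0,-0.06,-0.1,0, 1,0,-0.06,-0.1,0, 1,0,-0.08,-0.1,0, 1,0,-0.08,-0.1,0, 1,0,-0.08,-0.1,0, 1,0,-0.08,-0.1,0, 1,0,0,0,0, 1,0,0,0,0]' 20
python3 th.py
```

```text
clock: 18.17
ee_pos: [0.5028, 0.1638, 0.0841]
orientation: [179.9, -0.0, 99.9]
contact_force: [1.9, 0.5, -5.9]
grip_width: 0.0115
grip_force: 25.2
clock: 18.83
ee_pos: [0.4989, 0.1631, 0.091]
orientation: [179.9, -0.0, 99.9]
contact_force: [5.0, 1.7, -8.3]
grip_width: 0.0114
grip_force: 40.3
comp [275, 128, 11, 19, 126] [280.1 136.1]
comp [258, 152, 12, 26, 78] [263.8 164.6]
0.09 [262.3 156.9] [271.4 176.5]
0.15 [260.4 154.2] [270.1 173.7]
0.2 [258.6 152. ] [268.8 171.5]
0.25 [256.6 149.9] [267.4 169.4]
0.3 [254.5 147.9] [265.8 167.3]
```

```bash
python3 -m handwheel '[1,0,-0.08,-0.12,0, 1,0,-0.08,-0.12,0, 1,0,-0.08,-0.12,0, 1,0,-0.08,-0.12,0, 1,0,0,0,0, 1,0,0,0,0, 1,0,0,0,0, 1,0,0,0,0]' 20
python3 th.py
```

```text
clock: 19.55
ee_pos: [0.4958, 0.1626, 0.0955]
orientation: [179.9, -0.0, 99.9]
contact_force: [5.4, 0.8, -10.6]
grip_width: 0.0121
grip_force: 48.8
comp [275, 128, 11, 19, 139] [280.  136.5]
comp [255, 149, 13, 24, 67] [261.4 161. ]
0.09 [262.3 156.9] [271.4 176.5]
0.15 [260.4 154.2] [270.1 173.7]
0.2 [258.6 152. ] [268.8 171.5]
0.25 [256.6 149.9] [267.4 169.4]
0.3 [254.5 147.9] [265.8 167.3]
```

```bash
python3 -m handwheel '[1,0,0.15,-0.06,0, 1,0,0.2,-0.06,0, 1,0,0.2,-0.06,0, 1,0,0.2,-0.06,0, 1,0,0.2,-0.06,0, 1,0,0.2,-0.06,0, 1,0,0.2,-0.06,0, 1,0,0.1,0,0]' 20
python3 th.py 12
```

```text
clock: 20.27
ee_pos: [0.5118, 0.1654, 0.1021]
orientation: [179.7, 0.0, 99.9]
contact_force: [0.2, -0.8, -1.4]
grip_width: 0.011
grip_force: 20.0
comp [275, 128, 11, 12, 76] [280.2 133.2]
comp [267, 153, 8, 27, 111] [270.2 166.3]
0.09 [267.1 155.6] [276.3 175.1]
0.15 [265.1 152.7] [274.9 172.1]
0.2 [263.3 150.3] [273.6 169.7]
0.25 [261.3 147.9] [272.1 167.4]
0.3 [259.1 145.7] [270.4 165.1]
```

The force on the wrist is now just the cover's weight, so it is free. I'll grip firmer and lift straight up.

```bash
python3 -m handwheel '[1,0,0,-0.3,0, 1,0,0,-0.6,0, 1,0,0,-1,0, 1,0,0,-1.5,0, 1,0,0,-1.5,0, 1,0,0,-1.5,0, 1,0,0,-1.5,0, 1,0,0,-1.5,0]' 45
python3 - <<'E'
from h import *
import pickle
s=env.get_state();f=env.grab_frame("side");w=wristT(env.grab_frame("wrist"),s);pickle.dump((f,w),open("l.pkl","wb"));print(s["ee_pos"],s["grip_width"],s["contact_force"])
cv2.imwrite("pics/l.png",np.hstack([cv2.resize(f["color"][60:240,160:320],(372,420),interpolation=2),w["color"][:,70:490]]))
E
```

```text
clock: 20.98
ee_pos: [0.5103, 0.1651, 0.1969]
orientation: [179.8, 0.0, 99.9]
contact_force: [-0.3, 0.4, -2.4]
grip_width: 0.0103
grip_force: 48.7
[0.51030297 0.16510533 0.19685214] 0.010266133444839922 [-0.33841058  0.43264415 -2.44182754]
```

View pics/l.png

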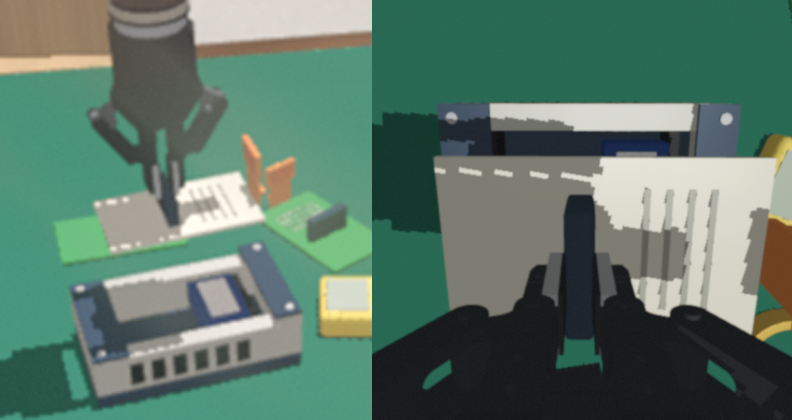

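The cover hangs level from the rib. The bay is open with the pack in place. Carry it to the tray.

```bash
python3 -m handwheel '[1,0,0,0,-3, 1,0,0,0,-4, 1,0,0,0,-3, 1,-0.8,-0.4,0,0, 1,-1.7,-0.9,0,0, 1,-2,-1,0,0, 1,-2,-1,0,0, 1,-2,-1,0,0]'
python3 -m handwheel '[1,-2,-1,0,0, 1,-2,-1,0,0, 1,-2,-1,0,0, 1,-2,-1,0,0, 1,-2,-1,0,0, 1,-2,-1,0,0, 1,-2,-1,0,0, 1,-2,-1,0,0]'
python3 -m handwheel '[1,-2,-1,0,0, 1,-1.5,-1,0,0, 1,-0.5,-0.4,0,0, 1,0,0,0,0, 1,0,0,0,0, 1,0,0,0,0, 1,0,0,0,0, 1,0,0,0,0]'
python3 - <<'E'
from h import *
import pickle
s=env.get_state();f=env.grab_frame("side");w=wristT(env.grab_frame("wrist"),s);pickle.dump((f,w),open("l2.pkl","wb"));print(s["ee_pos"],s["grip_width"],s["contact_force"])
cv2.imwrite("pics/l2.png",np.hstack([cv2.resize(f["color"][160:380,150:345],(372,420),interpolation=2),w["color"][:,70:490]]))
E
```

```text
clock: 21.75
ee_pos: [0.4977, 0.0691, 0.1938]
orientation: [-180.0, 0.0, 109.9]
contact_force: [0.9, -0.7, -1.4]
grip_width: 0.0101
grip_force: 48.7
clock: 22.42
ee_pos: [0.4768, -0.1088, 0.1938]
orientation: [-180.0, 0.0, 109.8]
contact_force: [0.5, 0.5, -2.5]
grip_width: 0.0097
grip_force: 48.7
clock: 23.08
ee_pos: [0.4687, -0.1522, 0.1938]
orientation: [180.0, -0.0, 110.0]
contact_force: [-0.5, -0.1, -2.3]
grip_width: 0.0104
grip_force: 48.7
[ 0.46873063 -0.15216507  0.19379354] 0.010441798673613329 [-0.46520992 -0.06612484 -2.28825856]
```

View pics/l2.png

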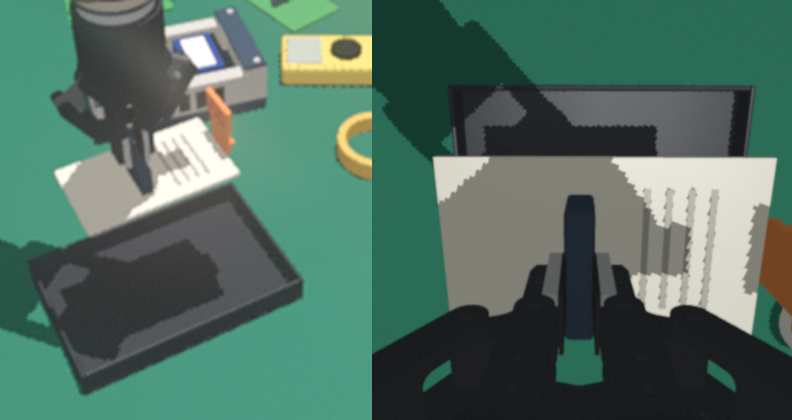

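Over the tray and parallel to it. I'll lower, then feel for the floor.

```bash
python3 -m handwheel '[1,0,0,1.5,0, 1,0,0,2.5,0, 1,0,0,2.5,0, 1,0,0,2.5,0, 1,0,0,2,0, 1,0,0,1.3,0, 1,0,0,0.7,0, 1,0,0,0,0]'
python3 -m handwheel '[1,0,0,0.3,0, 1,0,0,0.3,0, 1,0,0,0.3,0, 1,0,0,0.3,0, 1,0,0,0.3,0, 1,0,0,0.2,0, 1,0,0,0,0, 1,0,0,0,0]'
python3 -m handwheel '[1,0,0,0.15,0, 1,0,0,0.15,0, 1,0,0,0,0, 1,0,0,0,0, 1,0,0,0,0, 1,0,0,0,0, 1,0,0,0,0, 1,0,0,0,0]'
```

```text
clock: 23.85
ee_pos: [0.4675, -0.1522, 0.0621]
orientation: [-179.9, -0.2, 110.0]
contact_force: [-0.0, -0.0, -2.0]
grip_width: 0.0101
grip_force: 48.7
clock: 24.52
ee_pos: [0.4685, -0.153, 0.0467]
orientation: [-180.0, -0.0, 109.9]
contact_force: [0.1, 0.1, -1.5]
grip_width: 0.0104
grip_force: 48.7
clock: 25.18
ee_pos: [0.4686, -0.1531, 0.0439]
orientation: [180.0, 0.0, 109.9]
contact_force: [-1.1, -0.6, -2.2]
grip_width: 0.0103
grip_force: 48.7
```

```bash
for i in 1; do python3 -m handwheel '[1,0,0,0.15,0, 1,0,0,0.15,0, 1,0,0,0.1,0, 1,0,0,0,0, 1,0,0,0,0, 1,0,0,0,0, 1,0,0,0,0, 1,0,0,0,0]'; done
```

```text
clock: 25.85
ee_pos: [0.4687, -0.1531, 0.0399]
orientation: [180.0, 0.0, 109.9]
contact_force: [-0.4, 0.5, -1.2]
grip_width: 0.0102
grip_force: 48.7
```

```bash
python3 -m handwheel '[1,0,0,0.1,0, 1,0,0,0.1,0, 1,0,0,0.1,0, 1,0,0,0,0, 1,0,0,0,0, 1,0,0,0,0, 1,0,0,0,0, 1,0,0,0,0]'
```

```text
clock: 26.52
ee_pos: [0.4686, -0.1531, 0.0369]
orientation: [180.0, 0.0, 109.9]
contact_force: [0.1, -0.2, -1.4]
grip_width: 0.0103
grip_force: 48.7
```

```bash
python3 -m handwheel '[1,0,0,0.1,0, 1,0,0,0.1,0, 1,0,0,0.1,0, 1,0,0,0,0, 1,0,0,0,0, 1,0,0,0,0, 1,0,0,0,0, 1,0,0,0,0]'
```

```text
clock: 27.18
ee_pos: [0.4686, -0.1531, 0.0339]
orientation: [180.0, 0.0, 109.9]
contact_force: [0.1, 0.4, -2.2]
grip_width: 0.0101
grip_force: 48.7
```

```bash
python3 -m handwheel '[1,0,0,0.1,0, 1,0,0,0.1,0, 1,0,0,0,0, 1,0,0,0,0, 1,0,0,0,0, 1,0,0,0,0, 1,0,0,0,0, 1,0,0,0,0]'
```

```text
clock: 27.85
ee_pos: [0.4686, -0.153, 0.0318]
orientation: [180.0, -0.0, 109.9]
contact_force: [1.1, 0.3, -2.8]
grip_width: 0.0101
grip_force: 48.7
```

```bash
python3 -m handwheel '[1,0,0,0.1,0, 1,0,0,0.1,0, 1,0,0,0,0, 1,0,0,0,0, 1,0,0,0,0, 1,0,0,0,0, 1,0,0,0,0, 1,0,0,0,0]'
```

```text
clock: 28.52
ee_pos: [0.4692, -0.1532, 0.0302]
orientation: [179.9, 0.0, 109.9]
contact_force: [2.9, 2.1, 1.8]
grip_width: 0.0102
grip_force: 49.3
```

```bash
python3 -m handwheel '[1,0,0,0.1,0, 1,0,0,0,0, 1,0,0,0,0, 1,0,0,0,0, 1,0,0,0,0, 1,0,0,0,0, 1,0,0,0,0, 1,0,0,0,0]'
```

```text
clock: 29.18
ee_pos: [0.4692, -0.1532, 0.03]
orientation: [180.0, 0.0, 109.9]
contact_force: [1.6, 3.6, 8.7]
grip_width: 0.0101
grip_force: 49.9
```

On the floor of the tray. Open partly, then go up.

```bash
python3 -m handwheel '[1,0,0,-0.1,0, 0.6,0,0,0,0, 0.4,0,0,0,0, 0.2,0,0,0,0, 0.2,0,0,0,0, 0.2,0,0,-0.5,0, 0.2,0,0,-1,0, 0.2,0,0,-2,0]' && python3 -m handwheel '[0.2,0,0,-2.5,0, 0.2,0,0,-3,0, 0.2,0,0,-3,0, 0.2,0,0,-3,0, 0.2,0,0,-3,0, 0,0,0,0,0, 0,0,0,0,0, 0,0,0,0,0]'
python3 - <<'E'
from h import *
f=env.grab_frame("side");w=env.grab_frame("wrist");t=env.grab_frame("top")
cv2.imwrite("pics/e.png",np.hstack([cv2.resize(f["color"][110:370,150:410],(400,400),interpolation=2),cv2.resize(w["color"],(400,400))]))
for q in("meter","mug","tape"):print(q,[np.round(b["bbox"]).tolist() for b in env.boxes_of(q,t)][:2])
E
```

```text
clock: 29.85
ee_pos: [0.4669, -0.1522, 0.0636]
orientation: [-179.8, -0.2, 109.9]
contact_force: [0.2, -0.5, -0.0]
grip_width: 0.0341
grip_force: 0.0
clock: 30.52
ee_pos: [0.4683, -0.1529, 0.2099]
orientation: [-180.0, 0.0, 109.9]
contact_force: [-0.4, 1.3, -0.4]
grip_width: 0.0427
grip_force: 0.0
meter [[216.0, 130.0, 251.0, 190.0]]
mug [[356.0, 131.0, 398.0, 172.0], [332.0, 225.0, 384.0, 282.0]]
tape [[278.0, 138.0, 314.0, 174.0]]
```

View pics/e.png

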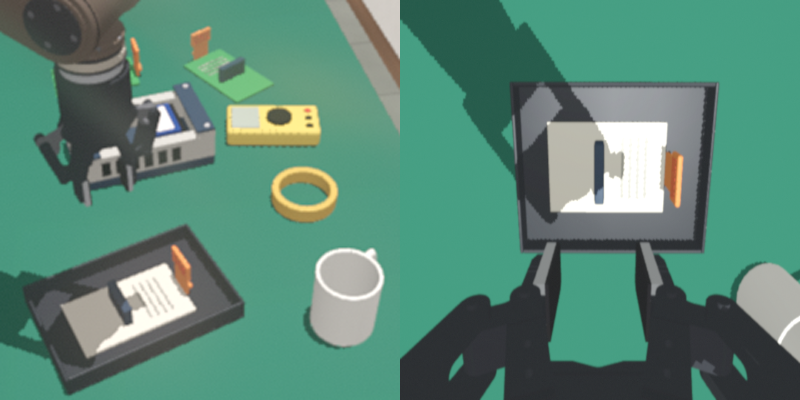

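The cover lies flat in the tray with the rib up, the gripper is clear, and the meter, mug and tape have not moved.

```bash
python3 -c "
from bench import env
print(env.finish_job())"
```

```text
the job is handed in; nothing more can be done
None
```

I handed the job in at about 31 s: the cover popped, came off on the second grip, and lies flat, rib up, in the parts tray, and the meter, mug and tape roll are where they were.

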